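# Charge the tube magazine and arm the sample feeder

## Task

Swing the cover of the tube magazine aside, drop all the sample cartridges that stand on the bench into the tube, one on top of another, and swing the cover fully home over the mouth. Only then take the key from its rest, push it fully down into the key switch while that is still off, turn it clockwise to its stop (on) and leave it there. Do not disturb the vials and other things standing about.

Things in the scene. Friction and masses are not known exactly. Their poses are not given: they have to be found in the camera images.
- magazine: Upright clear tube, fixed, left or right of the middle; origin on its axis at bench level, z up. Bore 59 mm, outside 67 mm, for four cartridges. Base 112 mm square, 18 mm high. Mouth: polished flare 70 mm wide inside at the rim (76 outside), 236 mm above the bench, narrowing to the bore 16 mm lower. A 14 mm post with the cover's pivot stands 55 mm from the axis towards this body's +x.
- tube_floor (a point): Centre of the tube's floor, on its axis, 20 mm above the bench; z up.
- tube_mouth (a point): Centre of the tube's mouth, on its axis at the rim, 236 mm above the bench.
- cover_pivot (a point): Vertical pivot axis of the cover, 55 mm from the tube's axis, 245 mm above the bench.
- cover_knob (a point): Grip point on the cover's black upright round knob, 20 mm across (26 mm foot, 2 mm high), rising 36 mm above the cover; its top is 14 mm above this point. The cover is an aluminium disc 76 mm across, 239 to 245 mm above the bench; the knob stands at its centre, 55 mm from the pivot.
- cover (a joint): Cover's angle (rad) about the vertical pivot: 0 = home at its stop, disc centred over the mouth; grows clockwise seen from above to 2.0 (wide open, clear of the mouth, behind it and to the left seen from the robot). Needs about 1 N at the knob, stays where it is left. Starts over the mouth, up to 0.2 from home.
- cartridge_0: Sample cartridge: plain polished aluminium cylinder 54 mm in diameter and 48 mm high, 0.14 kg, standing on the bench in front of the fixtures; origin at the centre of its underside, z along its axis. Either end may be up. Two to four are present.
- cartridge_1: Sample cartridge: plain polished aluminium cylinder 54 mm in diameter and 48 mm high, 0.14 kg, standing on the bench in front of the fixtures; origin at the centre of its underside, z along its axis. Either end may be up. Two to four are present.
- cartridge_2: Sample cartridge: plain polished aluminium cylinder 54 mm in diameter and 48 mm high, 0.14 kg, standing on the bench in front of the fixtures; origin at the centre of its underside, z along its axis. Either end may be up. Two to four are present.
- cartridge_3: Sample cartridge: plain polished aluminium cylinder 54 mm in diameter and 48 mm high, 0.14 kg, standing on the bench in front of the fixtures; origin at the centre of its underside, z along its axis. Either end may be up. Two to four are present.
- key: Key, 76 mm tall, upright in its rest. Blade 20 mm wide (x), 6 mm thick (y), z = 0 to 24 mm, the lowest 6 mm narrowed to 16 x 3.5; shoulder 30 x 14 mm to z = 30; black bow 40 mm wide (x), 12 mm thick (y), z = 30 to 76, to be gripped across its thickness. Origin at the centre of the blade's lower end, z towards the bow. Fits either way round (half a turn).
- key_rest: Plastic block 80 x 60 x 30 mm, fixed, in whose top slot the key stands 24 mm deep, its x axis along the block's; origin at the centre of its underside.
- key_switch: Key switch station, fixed: grey box 100 x 100 x 45 mm with a steel barrel 60 mm across on top, its top 73 mm above the bench; origin at the centre of its underside.
- keyway (a point): Centre of the keyway's mouth in the top of the turning core of the barrel, 73 mm above the bench, z up. The keyway is 26 mm long along this point's x axis, 10 mm wide along its y axis and 28 mm deep; the key's shoulder stops on the core with the blade 24 mm deep. The point turns with the core.
- key_rotor (a joint): Angle of the switch core (rad): 0 = off, grows clockwise seen from above to its stop at 1.2 = on. The key has about 0.2 rad of play either way in the keyway, so the bow must be turned about 1.4. Turning takes about 0.06 N m, and it stays where it is left.
- vial_1: Bystander: screw-cap vial 28 mm across, 57 mm high, loose; origin under its centre.
- vial_2: Bystander: screw-cap vial 28 mm across, 57 mm high, loose; origin under its centre.
- tape: Bystander: roll of tape lying flat, 92 mm across, 19 mm high, fixed.
Mind the look-alikes: they are no part of the job. What is shaped like the cartridge_3 but yellow is not meant.

How it is judged (in metres and radians):
On the way, in this order (a step that is already met when the one before it is completed fails the run):
1. all cartridges lie stacked in the tube (horizontal distance between each of cartridge_0, cartridge_1, cartridge_2, cartridge_3 and tube_floor below 0.007 m and z of each of cartridge_0, cartridge_1, cartridge_2, cartridge_3 in the frame of tube_floor below 0.155 m and angle between the z axis of each of cartridge_0, cartridge_1, cartridge_2, cartridge_3 and the z axis of tube_floor, either way round below 0.2 rad and linear speed of each of cartridge_0, cartridge_1, cartridge_2, cartridge_3 below 0.03 m/s), for 0.3 s.
2. the cover is swung home over the mouth (all of step 1 and value of joint cover below 0.12 rad), for 0.2 s.
3. the key is pushed fully into the switch, which is still off (horizontal distance between key and keyway below 0.006 m and z of key in the frame of keyway below -0.019 m and angle between the z axis of key and the z axis of keyway, either way round below 0.2 rad and value of joint cover below 0.12 rad and value of joint key_rotor below 0.35 rad), for 0.2 s.
4. the key is turned to on (horizontal distance between key and keyway below 0.006 m and z of key in the frame of keyway below -0.019 m and angle between the z axis of key and the z axis of keyway, either way round below 0.2 rad and value of joint key_rotor above 1 rad and value of joint cover below 0.12 rad), for 0.2 s.
At the end, for the whole second after the job is handed in: Every cartridge present is at rest in the tube, its axis within 7 mm of the tube's and along it, below the mouth; the cover is home (under 0.12 rad); the key stands upright in the keyway, at least 19 mm deep, and the switch is turned on (over 1.0 rad) (all of step 1 and all of step 4 and linear speed of key below 0.03 m/s); the robot touches nothing.
It fails at once if a vial is pushed away or knocked over ((distance of vial_1 from where it was at the start of the episode above 0.04 m or angle between vial_1's own z axis and vertical above 0.5 rad) or (distance of vial_2 from where it was at the start of the episode above 0.04 m or angle between vial_2's own z axis and vertical above 0.5 rad)).
Of cartridge_0, cartridge_1, cartridge_2, cartridge_3 only 2 to 4 are there at a start; the rules pass over those that are not, and their reading is None.
At some moment in a run one of cartridge_0, cartridge_1, cartridge_2, cartridge_3 may be knocked a few centimetres aside while the robot is not near it.
It also fails if it takes over 210 s, if anything falls off the work surface, if the arm or the gripper's body presses on something with over 40 N, if the wrist force passes 120 N, or if a joint passes its speed limit or range.

## Robot

A 7-joint arm with a two-finger parallel gripper is mounted at the origin on a cart in front of the work surface, level with it; the furniture and walls round the work are solid. World frame = base frame: x ahead of the robot, y to its left, z up, the work surface at z = 0. Lengths are in mm, angles in rad, forces in N, time in s.
With the tool pointing down it reaches from about 350 to 900 mm from the base axis. Payload 8.1 kg.
Tool frame: the origin (TCP) lies at the very end of the fingers, on their centre line; the grasp point (between the pads) lies 19 mm behind it (manip.grasp_offset is the distance from the TCP to the grasp point, in mm); z points along the fingers, y is the line along which they close (so a half turn about z gives the same grasp; the last joint's range is limited). The gripper opens to 85 mm and grips with 20 to 120 N. Pads are 22 mm wide; open, the fingers measure 114 mm over their backs; the gripper's body (76 mm by 85 mm) begins 54 mm behind the grasp point. The pads swing forward as they close: fully open they stand 13 mm farther back than shut.
Start: joints at [1.145, 0.434, 0.025, 1.573, -0.012, 1.134, -0.075], TCP at [198.241, -592.741, 231.323] pointing down, gripper open.
Joint ranges: [-2.62, 2.62], [-0.44, 2.09], [-1.27, 1.32], [0.08, 2.57], [-1.32, 4.46], [0.12, 2], [-2.74, 2.74]. Speed limits (rad/s): [2.22, 2.22, 3.01, 3.01, 3.14, 3.14, 3.14].

## Interface

Orientations are given as a unit quaternion [x, y, z, w].
In Python, from workcell import manip, read_camera, get_calibration gives the robot as it stands. The module is installed in compiled form; this text tells all that it offers.
- The arm moves only by the tool carry_out, never from a script. Its argument "deltas" is a list of rows, each a list of 3 entries, a list of its own where there are three numbers: the shift along the tool's x, y, z in m, then the turn, a rotation vector about the tool's x, y, z in degrees, then the closure, from -1 (fully open) to 1 (shut). In form: [[[dx, dy, dz], [ax, ay, az], jaw], ...]. A call has 1 to 20 rows; each row is the pose to reach, as a shift and turn from the pose commanded when the call began, along the tool's axes at that moment; what a row does not reach only later rows make up. A row lasts 1/12 s, in which the tool goes at most 41.7 mm and 7.16 degrees, less where a joint would pass 70% of its speed; a pose out of reach is approached as far as the arm can. A call with a gripper value outside its range is refused whole. The fingers move at their own pace and stop on an object; "force" is the grip in N (left out, the last holds). Time passes only in rows, so rows that repeat a pose let the fingers close. It gives the time, the measured TCP pose, the force, the opening and the grip force at its end, in the units of the state.
- manip.read_state(): the state, without advancing time (a new reading comes with each control period).
- read_camera(name): name is "side" or "top" or "wrist"; returns the picture (384x512x3 uint8, red, green, blue); there is no depth.
- get_calibration(name): a dict with "intrinsics" (3x3 intrinsics, pixels), "extrinsics" (4x4, takes a point from world to camera coordinates). Camera axes: x right, y down, z forward; pixel columns grow to the right and rows downward; lengths in mm; the calibration is good to about 2 mm. The wrist camera is an equidistant fisheye: a pixel r from the principal point sees the ray r / f radians off the axis. A picture is of the moment at which its call begins: read the wrist's pose just before it. get_calibration takes no time and is no camera call; for the wrist camera it gives the pose at the moment of the call.
- manip.job_done(): hands the job in; it is judged then, once.
The state is a dict: "clock": time; "q": joint angles; "dq": joint speeds; "joint_torque": joint torques, N m; "tcp_pos": TCP position; "tcp_rot": TCP orientation; "contact_force": force on the tool from outside, world axes, zero at the start; "ft_torque": the same for the moment, N m; "opening": opening from 0.0 (shut) to 1.0 (fully open); "grip_force": force on a finger pad.
Only numpy, scipy, OpenCV 4.12 (cv2) and the standard library are available. Lean on these libraries where they do the work, as an engineer would, in place of code of your own. Each camera call takes 0.05 s, during which the arm holds its last target. There are 200 camera calls.

## Working session

There is one attempt and no reset: what is moved stays moved. The work goes in short steps, Python scripts to look and compute and a tool call to move; the robot and the scene stay as the last step left them, time stands still between calls to the robot, and variables do not carry over. Pictures are saved under pics/ and viewed, at most 14 in all, crops included, and the job is handed in when it is done.

Besides the shell and the picture viewer there is one more tool, called after "Emit:" by a JSON object that holds its "fn" and its "kwargs". carry_out: Moves the arm, as the interface text tells. Its arguments: {"type":"object","properties":{"deltas":{"type":"array","items":{"type":"array"}},"force":{"type":"number"}},"required":["deltas"]}

```bash
mkdir -p pics
cat > h.py <<'E'
import numpy as np, cv2
from workcell import manip, read_camera, get_calibration
from scipy.spatial.transform import Rotation as R
def shot(n,f):
    c=get_calibration(n); im=read_camera(n); cv2.imwrite('pics/'+f+'.png',im[:,:,::-1]); np.savez('pics/'+f+'.npz',K=c['intrinsics'],E=c['extrinsics']); return im
def cal(f):
    d=np.load('pics/'+f+'.npz'); return d['K'],d['E']
def ray(f,u,v,fish=False):
    K,E=cal(f); x=(u-K[0,2])/K[0,0]; y=(v-K[1,2])/K[1,1]
    if fish:
        r=np.hypot(x,y); d=np.array([x/r*np.sin(r),y/r*np.sin(r),np.cos(r)]) if r>0 else np.array([0,0,1.])
    else: d=np.array([x,y,1.])
    Rm=E[:3,:3]; o=-Rm.T@E[:3,3]; d=Rm.T@d; return o,d/np.linalg.norm(d)
def atz(f,u,v,z,fish=False):
    o,d=ray(f,u,v,fish); return o+d*(z-o[2])/d[2]
def tri(*rs):
    A=np.zeros((3,3));b=np.zeros(3)
    for o,d in rs:
        P=np.eye(3)-np.outer(d,d);A+=P;b+=P@o
    p=np.linalg.solve(A,b); return p,[float(np.linalg.norm((np.eye(3)-np.outer(d,d))@(p-o))) for o,d in rs]
def proj(f,p,fish=False):
    K,E=cal(f); c=E[:3,:3]@np.array(p,float)+E[:3,3]
    if fish:
        t=np.arctan2(np.hypot(c[0],c[1]),c[2]);h=np.hypot(c[0],c[1]);x,y=c[0]/h*t,c[1]/h*t
    else: x,y=c[0]/c[2],c[1]/c[2]
    return np.array([K[0,0]*x+K[0,2],K[1,1]*y+K[1,2]])
def to_tool(p):
    "shift in tool axes (m) bringing TCP to world p (mm)"
    s=manip.read_state(); return R.from_quat(s['tcp_rot']).inv().apply(np.array(p)-s['tcp_pos'])/1000
E
python3 - <<'E'
from h import *
np.set_printoptions(precision=3,suppress=True)
s=manip.read_state();print(s); print(R.from_quat(s['tcp_rot']).as_matrix(), manip.grasp_offset)
a=shot('top','t0');b=shot('side','s0');c=shot('wrist','w0')
for f in['t0','s0','w0']:
    K,E=cal(f);print(f,K[0],-E[:3,:3].T@E[:3,3],E[2,:3])
E
```

```text
{'clock': 0.0, 'q': array([ 1.145,  0.435,  0.025,  1.574, -0.012,  1.134, -0.075]), 'dq': array([-0.001,  0.001, -0.001,  0.   , -0.   , -0.001, -0.   ]), 'joint_torque': array([ -0.001, -67.046,   1.025, -31.621,   0.015,   0.013,  -0.   ]), 'tcp_pos': array([ 198.095, -592.268,  230.505]), 'tcp_rot': array([ 0.987,  0.161, -0.   , -0.001]), 'contact_force': array([-0.088,  0.589,  0.164]), 'ft_torque': array([ 0.002,  0.015, -0.018]), 'grip_force': 0.0, 'opening': 1.0003269422482584}
[[ 0.948  0.317 -0.001]
 [ 0.317 -0.948  0.001]
 [-0.    -0.002 -1.   ]] 18.700000000000003
t0 [375.613   0.    256.506] [ 370.074  -14.77  1090.371] [ 0.211  0.031 -0.977]
s0 [346.664   0.    250.514] [150.382 770.954 648.915] [ 0.384 -0.784 -0.488]
w0 [297.319   0.    260.278] [ 271.86  -569.076  374.09 ] [-0.286 -0.093 -0.954]
```

View pics/t0.png

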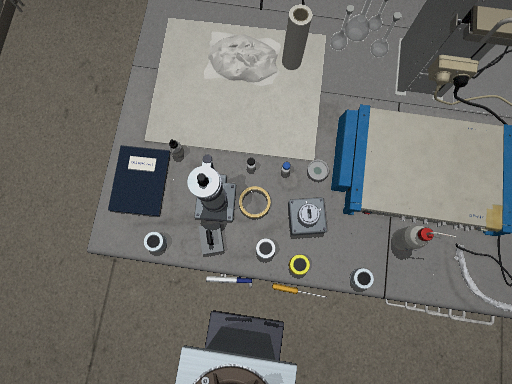

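View pics/s0.png

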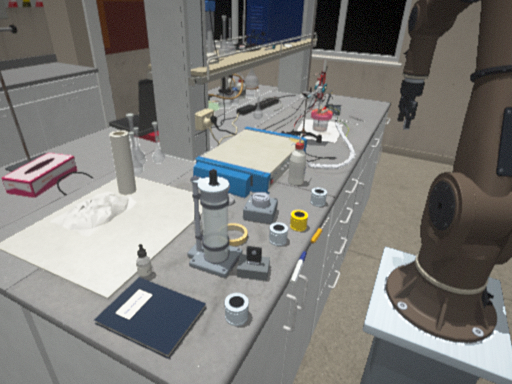

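The top view shows three grey-topped cartridges at (154,241), (265,249) and (363,279), with a yellow look-alike at (300,265). The magazine cover knob is near (203,182), the key at (210,238) in its rest and the switch at (308,213). The side view shows the same three grey rings at (236,302), (278,230) and (319,192), and the yellow one at (299,215).

Run:
```python
from h import *
np.set_printoptions(precision=1,suppress=True)
def T(n,a,b):
    p,r=tri(ray('t0',*a),ray('s0',*b)); print(n,p,np.array(r))
T('c0 top',(154,240),(236,301)); T('c1',(265,248),(278,229)); T('c2',(363,278),(319,191)); T('yellow',(300,264),(299,214))
T('knob top',(202.5,180),(213,174)); T('key top',(210,233),(254,248)); T('switch',(309,213),(262,196))
T('vial?',(251,160),(0,0));
t=cv2.imread('pics/t0.png');s=cv2.imread('pics/s0.png')
a=cv2.resize(t[130:300,130:390],None,fx=3,fy=3,interpolation=2); b=cv2.resize(s[165:335,170:340],None,fx=3.4,fy=3.4,interpolation=2)
cv2.imwrite('pics/t0c.png',a);cv2.imwrite('pics/s0c.png',b)
```

```text
c0 top [420.4 279.3  44.9] [0.5 0.5]
c1 [445.7 -27.8  41.1] [0.5 0.5]
c2 [ 404.5 -302.    47.5] [0.1 0.1]
yellow [ 416.5 -128.7   45.9] [0.2 0.2]
knob top [560.5 137.2 268.3] [2.1 2.1]
key top [456.6 124.   73.7] [4.1 4.1]
switch [ 553.  -134.1   70.9] [2.5 2.5]
vial? [654.  210.4 586.2] [228.6 228.6]
```

View pics/t0c.png

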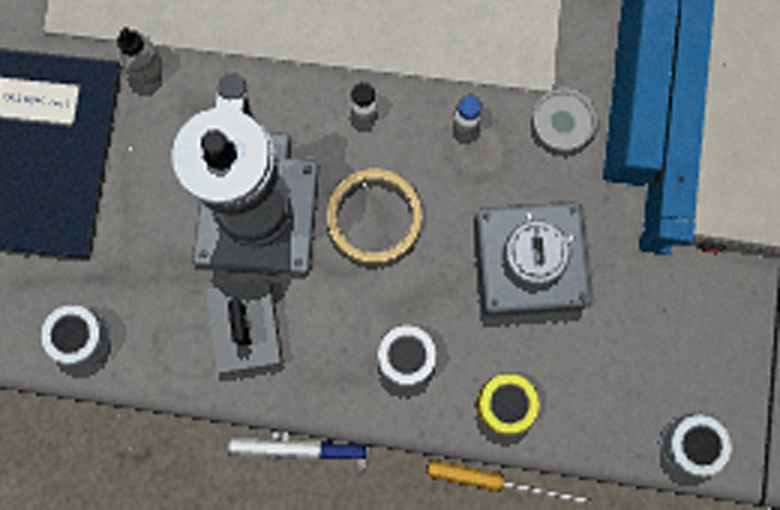

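View pics/s0c.png

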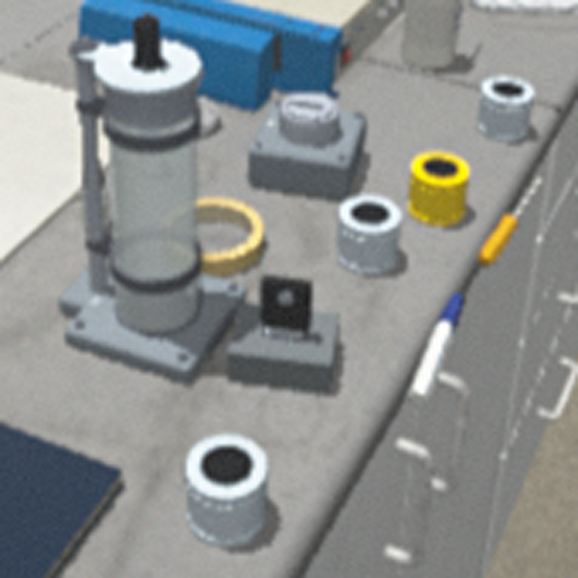

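Look-alikes: grey cartridges at top-view pixels (154,241), (265,249) and (363,279) are wanted. The yellow one at (300,265), the tape ring at (255,202), the dish at (318,170) and the vials at (251,163) and (286,168) are not. The crops confirm this: three grey cylinders and one yellow, with the key standing in the block in front of the tube. I'm moving to a lookout pose above the work.

Emit:
{"fn": "carry_out", "kwargs": {"deltas": [[[0.02,-0.02,-0.04],[0,0,0],-1],[[0.05,-0.05,-0.08],[0,0,0],-1],[[0.08,-0.09,-0.12],[0,0,0],-1],[[0.11,-0.12,-0.15],[0,0,5],-1],[[0.14,-0.15,-0.17],[0,0,10],-1],[[0.17,-0.18,-0.17],[0,0,15],-1],[[0.2,-0.21,-0.17],[0,0,18.5],-1],[[0.23,-0.24,-0.17],[0,0,18.5],-1],[[0.26,-0.27,-0.17],[0,0,18.5],-1],[[0.29,-0.3,-0.17],[0,0,18.5],-1],[[0.32,-0.33,-0.17],[0,0,18.5],-1],[[0.35,-0.36,-0.17],[0,0,18.5],-1],[[0.38,-0.4,-0.17],[0,0,18.5],-1],[[0.41,-0.44,-0.17],[0,0,18.5],-1],[[0.44,-0.48,-0.17],[0,0,18.5],-1],[[0.474,-0.529,-0.17],[0,0,18.5],-1],[[0.474,-0.529,-0.17],[0,0,18.5],-1],[[0.474,-0.529,-0.17],[0,0,18.5],-1],[[0.474,-0.529,-0.17],[0,0,18.5],-1],[[0.474,-0.529,-0.17],[0,0,18.5],-1]]}}

```text
clock: 1.82
tcp_pos: [480.2, 64.8, 400.9]
tcp_rot: [1.0, 0.004, -0.0, -0.001]
contact_force: [-1.0, -0.2, -1.2]
opening: 0.996
grip_force: 0.0
```

Run:
```python
from h import *
np.set_printoptions(precision=3,suppress=True)
s=manip.read_state();print(s['clock'],s['q'],s['tcp_pos'],s['tcp_rot'])
c=shot('wrist','w1');cv2.imwrite('pics/w1c.png',cv2.resize(c[:,:,::-1],None,fx=1.55,fy=1.55,interpolation=2))
```

```text
1.8167 [ 0.213  0.148 -0.527  1.574  0.072  1.44  -1.882] [480.185  64.786 400.926] [ 1.     0.004 -0.    -0.001]
```

View pics/w1c.png

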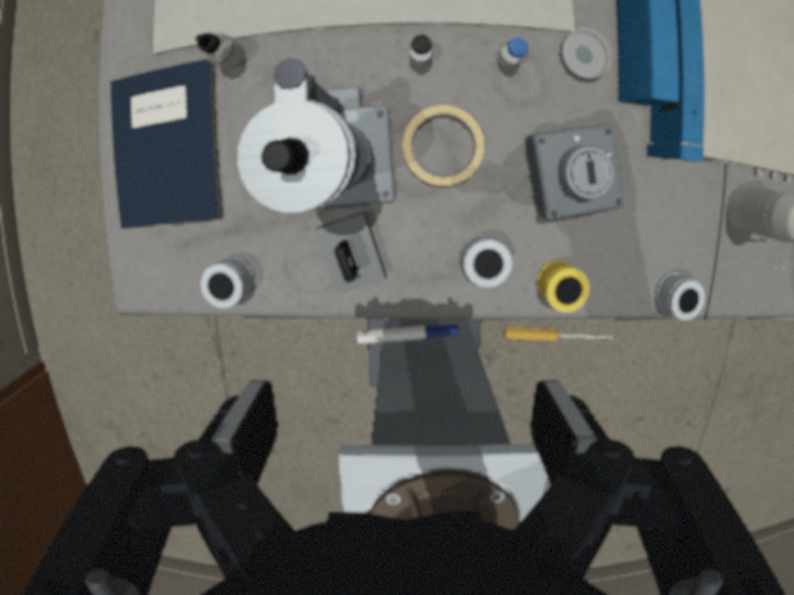

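The wrist view shows the disc at about (191,100), the knob top at (179,100), the pivot at (187,46), the key bow at (223,168), the keyway at (381,111), and the cartridges at (142,183), (314,170) and (443,192).

Run:
```python
from h import *
np.set_printoptions(precision=1,suppress=True)
w=lambda u,v:(u/1.55,v/1.55)
def Z(n,u,v,z): print(n,z,atz('w1',*w(u,v),z,True))
def T(n,a,*b):
    p,r=tri(ray('w1',*w(*a),True),*b); print('tri',n,p,np.array(r))
Z('disc',294,155,245);Z('discL',238,155,245);Z('discR',352,160,245);Z('knobtop',277,155,281);Z('pivot',290,73,253)
Z('base corner R',388,108,18);Z('base lowR',394,203,18);Z('base topR',359,89,18);
for n,a in dict(c0=(222,285),c1=(488,262),c2=(687,297),y=(567,289)).items():Z(n,*a,48)
T('knob',(277,155),ray('t0',202,180),ray('s0',213,174)); T('c0',(222,285),ray('t0',154,240),ray('s0',236,301))
T('c1',(488,262),ray('t0',265,248),ray('s0',278,229));T('c2',(687,297),ray('t0',363,278),ray('s0',319,191))
T('keyway',(591,173),ray('t0',309,213),ray('s0',262,195.5))
T('keytop',(345,260),ray('t0',209.5,237),ray('s0',254,248))
Z('keytop A',338,243,76+6);Z('keytop B',352,277,82)
Z('kw a',590,163,73);Z('kw b',592,183,73);
for i,c in enumerate([(528,137),(617,128),(623,210),(540,222)]):Z('sw',*c,45)
for i,c in enumerate([(318,229),(366,215),(383,277),(333,292)]):Z('rest',*c,30)
Z('vial1',421,44,57);Z('vial2',517,47,57);Z('tape',444,145,19)
```

```text
disc 245 [562.  136.3 245. ]
discL 245 [564.2 175.4 245. ]
discR 245 [557.7  98.  245. ]
knobtop 281 [562.  137.8 281. ]
pivot 253 [615.7 136.9 253. ]
base corner R 18 [616.8  83.4  18. ]
base lowR 18 [507.9  76.1  18. ]
base topR 18 [639.4 116.1  18. ]
c0 48 [418.4 278.8  48. ]
c1 48 [446.8 -29.4  48. ]
c2 48 [ 408.9 -301.6   48. ]
y 48 [ 416.7 -126.6   48. ]
tri knob [560.6 139.3 269.3] [2.3 3.1 0.9]
tri c0 [419.4 279.5  46.2] [1.5 1.5 0.5]
tri c1 [445.7 -29.1  40.8] [1.7 1.2 1. ]
tri c2 [ 405.8 -303.5   45.6] [2.3 1.5 1.4]
tri keyway [ 552.9 -134.1   72.9] [0.3 2.3 2.3]
tri keytop [451.6 125.3  74.6] [2.  2.  0.6]
keytop A 82 [473.  131.9  82. ]
keytop B 82 [437.  118.2  82. ]
kw a 73 [ 563.8 -132.6   73. ]
kw b 73 [ 542.4 -136.2   73. ]
sw 45 [587.5 -69.5  45. ]
sw 45 [ 608. -177.   45.]
sw 45 [ 513.1 -191.    45. ]
sw 45 [493.5 -87.6  45. ]
rest 30 [479.8 162.3  30. ]
rest 30 [495.4 107.2  30. ]
rest 30 [423.6  88.3  30. ]
rest 30 [405.1 147.2  30. ]
vial1 57 [682.8  48.3  57. ]
vial2 57 [685.6 -53.3  57. ]
tape 19 [575.1  20.4  19. ]
```

Emit:
{"fn": "carry_out", "kwargs": {"deltas": [[[0.03,-0.03,0],[0,0,0],-1],[[0.06,-0.055,0],[0,0,0],-1],[[0.0825,-0.072,0.01],[0,0,0],-1],[[0.0825,-0.072,0.03],[0,0,0],-1],[[0.0825,-0.072,0.06],[0,0,0],-1],[[0.0825,-0.072,0.09],[0,0,0],-1],[[0.0825,-0.072,0.12],[0,0,0],-1],[[0.0825,-0.072,0.14],[0,0,0],-1],[[0.0825,-0.072,0.148],[0,0,0],-1],[[0.0825,-0.072,0.148],[0,0,0],-1],[[0.0825,-0.072,0.148],[0,0,0],0.3],[[0.0825,-0.072,0.148],[0,0,0],1],[[0.0825,-0.072,0.148],[0,0,0],1],[[0.0825,-0.072,0.148],[0,0,0],1],[[0.0825,-0.072,0.148],[0,0,0],1],[[0.0825,-0.072,0.148],[0,0,0],1]], "force": 20}}

```text
clock: 3.2
tcp_pos: [563.0, 136.0, 254.9]
tcp_rot: [1.0, 0.002, 0.002, -0.003]
contact_force: [0.4, 13.7, 3.4]
opening: 0.223
grip_force: 24.2
```

Emit:
{"fn": "carry_out", "kwargs": {"deltas": [[[0.0006,-0.008,0],[0,0,0],1],[[0.0025,-0.016,0],[0,0,0],1],[[0.0055,-0.024,0],[0,0,0],1],[[0.0096,-0.031,0],[0,0,0],1],[[0.015,-0.0375,0],[0,0,0],1],[[0.021,-0.043,0],[0,0,0],1],[[0.0276,-0.0475,0],[0,0,0],1],[[0.035,-0.051,0],[0,0,0],1],[[0.043,-0.0535,0],[0,0,0],1],[[0.051,-0.055,0],[0,0,0],1],[[0.0594,-0.055,0],[0,0,0],1],[[0.0675,-0.0536,0],[0,0,0],1],[[0.0675,-0.0536,0],[0,0,0],1],[[0.0675,-0.0536,0],[0,0,0],1]]}}

```text
clock: 4.37
tcp_pos: [630.0, 194.7, 255.2]
tcp_rot: [1.0, 0.003, 0.002, -0.007]
contact_force: [2.1, 22.7, -1.4]
opening: 0.174
grip_force: 16.9
```

Emit:
{"fn": "carry_out", "kwargs": {"deltas": [[[0.0675,-0.0536,0],[0,0,0],-1],[[0,0,0],[0,0,0],-1]]}}

```text
clock: 4.53
tcp_pos: [642.1, 197.9, 244.2]
tcp_rot: [1.0, 0.002, -0.002, -0.007]
contact_force: [1.4, 0.5, 1.9]
opening: 0.442
grip_force: 2.9
```

Emit:
{"fn": "carry_out", "kwargs": {"deltas": [[[0,0,0],[0,0,0],-1],[[0,0,0],[0,0,0],-1],[[0,0,-0.02],[0,0,0],-1],[[0,0,-0.06],[0,0,0],-1],[[0,0,-0.1],[0,0,0],-1],[[-0.03,0.02,-0.14],[0,0,0],-1],[[-0.06,0.04,-0.15],[0,0,0],-1],[[-0.1,0.06,-0.15],[0,0,0],-1],[[-0.13,0.08,-0.15],[0,0,0],-1],[[-0.15,0.09,-0.15],[0,0,0],-1],[[-0.15,0.09,-0.15],[0,0,0],-1],[[-0.15,0.09,-0.15],[0,0,0],-1]]}}

```text
clock: 5.53
tcp_pos: [479.6, 94.3, 405.9]
tcp_rot: [1.0, -0.001, 0.003, 0.001]
contact_force: [0.5, -0.1, -0.4]
opening: 0.996
grip_force: 0.0
```

Run:
```python
from h import *
np.set_printoptions(precision=3,suppress=True)
s=manip.read_state();print(s['clock'],s['q'],s['tcp_pos'],s['tcp_rot'])
c=shot('wrist','w2');shot('top','t2');shot('side','s2');cv2.imwrite('pics/w2c.png',cv2.resize(c[:,:,::-1],None,fx=1.55,fy=1.55,interpolation=2))
```

```text
5.5333 [ 0.168  0.154 -0.551  1.557  0.084  1.449 -1.961] [479.585  94.259 405.857] [ 1.    -0.001  0.003  0.001]
```

View pics/w2c.png

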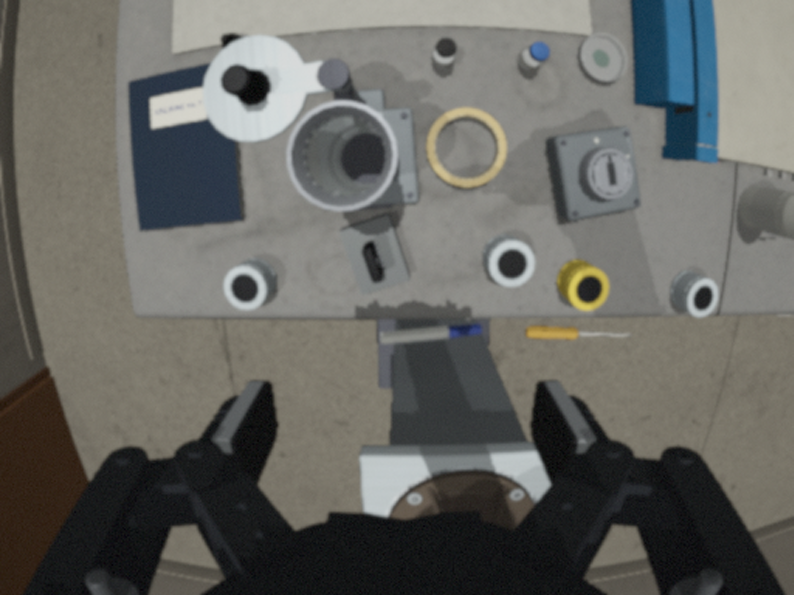

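The cover has swung off the mouth: disc at about (165,57), mouth rim at (221,100), in raw pixels.

Run:
```python
from h import *
np.set_printoptions(precision=1,suppress=True)
w=lambda u,v:(u/1.55,v/1.55)
def Z(n,u,v,z): print(n,z,atz('w2',*w(u,v),z,True)[:2])
Z('disc',255,88,245);Z('knobtop',235,80,281);Z('pivot',335,73,253)
for p in [(287,155),(398,155),(343,100),(343,210)]: Z('rim',*p,236)
for n,a in dict(c0=(246,287),c1=(512,263),c2=(702,297),y=(589,289)).items():Z(n,*a,48)
Z('keytop A',366,243,82);Z('keytop B',379,279,82);Z('keyway',612,173,73)
# rim centre in other views
for f in['t2','s2']:
    print(f,[proj(f,p) for p in [(560,137,236),(525,137,236),(595,137,236),(560,172,236),(560,102,236)]])
```

```text
disc 245 [611.2 192.4]
knobtop 281 [611.1 193.5]
pivot 253 [615.8 136.5]
rim 236 [563.7 172.8]
rim 236 [561.4  96.8]
rim 236 [599.9 133.6]
rim 236 [524.3 134.6]
c0 48 [418.2 278.5]
c1 48 [445.5 -29.8]
c2 48 [ 405.4 -303.1]
y 48 [ 415.2 -128.5]
keytop A 82 [473.8 131.9]
keytop B 82 [435.4 119. ]
keyway 73 [ 554.5 -135. ]
t2 [array([204.2, 182.8]), array([201.6, 197.2]), array([206.9, 168.5]), array([189.5, 180.6]), array([219. , 184.9])]
s2 [array([214.4, 185.9]), array([226.7, 189.3]), array([202.5, 182.6]), array([206.6, 192.1]), array([221.7, 180.2])]
```

The cover is at about 1.5 rad, so I'll push the knob further open with closed fingers.

Emit:
{"fn": "carry_out", "kwargs": {"deltas": [[[0.03,-0.03,0],[0,0,0],1],[[0.06,-0.065,0],[0,0,0],1],[[0.0955,-0.1,0],[0,0,0],1],[[0.0955,-0.1,0.03],[0,0,0],1],[[0.0955,-0.1,0.07],[0,0,0],1],[[0.0955,-0.1,0.11],[0,0,0],1],[[0.0955,-0.1,0.14],[0,0,0],1],[[0.0955,-0.1,0.144],[0,0,0],1],[[0.0955,-0.1,0.144],[0,0,0],1],[[0.101,-0.1,0.144],[0,0,0],1],[[0.107,-0.1,0.144],[0,0,0],1],[[0.113,-0.1,0.144],[0,0,0],1],[[0.119,-0.1,0.144],[0,0,0],1],[[0.125,-0.1,0.144],[0,0,0],1],[[0.131,-0.099,0.144],[0,0,0],1],[[0.135,-0.099,0.144],[0,0,0],1],[[0.135,-0.099,0.144],[0,0,0],1],[[0.12,-0.099,0.144],[0,0,0],1],[[0.1,-0.099,0.12],[0,0,0],1],[[0.09,-0.09,0.08],[0,0,0],1]]}}

```text
clock: 7.35
tcp_pos: [566.8, 185.5, 319.5]
tcp_rot: [1.0, 0.001, -0.004, 0.001]
contact_force: [0.9, 0.7, 1.0]
opening: 0.001
grip_force: 0.0
```

Emit:
{"fn": "carry_out", "kwargs": {"deltas": [[[-0.03,-0.02,0],[0,0,0],0],[[-0.06,-0.04,0],[0,0,0],-1],[[-0.09,-0.06,0],[0,0,0],-1],[[-0.12,-0.08,0.02],[0,0,0],-1],[[-0.1515,-0.0945,0.05],[0,0,0],-1],[[-0.1515,-0.0945,0.08],[0,0,0],-1],[[-0.1515,-0.0945,0.11],[0,0,0],-1],[[-0.1515,-0.0945,0.14],[0,0,0],-1],[[-0.1515,-0.0945,0.17],[0,0,0],-1],[[-0.1515,-0.0945,0.18],[0,0,0],-1],[[-0.1515,-0.0945,0.18],[0,0,0],-1],[[-0.1515,-0.0945,0.18],[0,0,0],-1],[[-0.1515,-0.0945,0.18],[0,0,0],-1]]}}

```text
clock: 8.43
tcp_pos: [419.7, 280.4, 144.5]
tcp_rot: [1.0, -0.0, 0.001, -0.001]
contact_force: [-0.2, -0.2, 0.8]
opening: 0.999
grip_force: 0.0
```

```bash
cat >> h.py <<'E'
def cyl(f,guess,z=48,fish=True,win=40):
    "dark bore circle of a cartridge top nearest the guess -> world xy"
    im=cv2.imread('pics/'+f+'.png',0); u,v=proj(f,(*guess,z),fish)
    m=(im<60).astype(np.uint8); n,l,st,c=cv2.connectedComponentsWithStats(m)
    out=[]
    for i in range(1,n):
        if np.hypot(c[i][0]-u,c[i][1]-v)<win and 40<st[i,4]<6000 : out.append((np.hypot(c[i][0]-u,c[i][1]-v),st[i].tolist(),c[i].round(1),atz(f,*c[i],z,fish).round(1)))
    out.sort(key=lambda o:o[0]); return (u,v),out[:4]
E
python3 - <<'E'
from h import *
np.set_printoptions(precision=3,suppress=True)
s=manip.read_state();print(s['clock'],s['q'],s['tcp_pos'],s['tcp_rot'])
shot('wrist','w3');print(cyl('w3',(418.5,279)))
E
```

```text
8.4333 [-0.225  0.409 -0.612  1.934  0.3    0.887 -2.56 ] [419.718 280.41  144.497] [ 1.    -0.     0.001 -0.001]
((np.float64(261.1497504130909), np.float64(197.66755424767354)), [(np.float64(2.164992787332016), [241, 181, 38, 37, 1107], array([259.2, 198.7]), array([417.6, 280.6,  48. ]))])
```

View pics/w3.png

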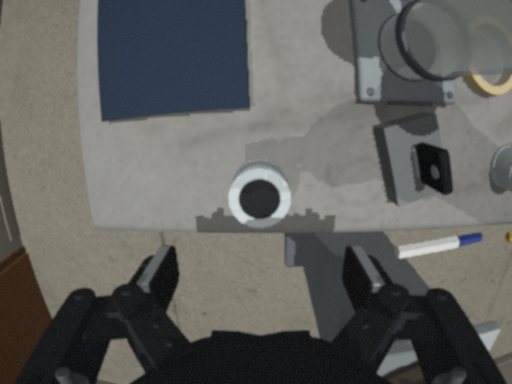

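The cartridge is centred under the gripper at (259,198). I'll descend and grip.

Emit:
{"fn": "carry_out", "kwargs": {"deltas": [[[-0.002,0,0.03],[0,0,0],-1],[[-0.002,0,0.06],[0,0,0],-1],[[-0.002,0,0.09],[0,0,0],-1],[[-0.002,0,0.11],[0,0,0],-1],[[-0.002,0,0.119],[0,0,0],-1],[[-0.002,0,0.119],[0,0,0],-1],[[-0.002,0,0.119],[0,0,0],0],[[-0.002,0,0.119],[0,0,0],1],[[-0.002,0,0.119],[0,0,0],1],[[-0.002,0,0.119],[0,0,0],1],[[-0.002,0,0.119],[0,0,0],1],[[-0.002,0,0.119],[0,0,0],1],[[-0.002,0,0.09],[0,0,0],1],[[-0.002,0,0.05],[0,0,0],1],[[-0.002,0,0.01],[0,0,0],1],[[-0.002,0,-0.03],[0,0,0],1],[[-0.002,0,-0.07],[0,0,0],1],[[-0.002,0,-0.11],[0,0,0],1],[[-0.002,0,-0.15],[0,0,0],1],[[-0.002,0,-0.15],[0,0,0],1]], "force": 40}}

```text
clock: 10.15
tcp_pos: [418.7, 282.3, 301.5]
tcp_rot: [1.0, 0.0, 0.005, -0.003]
contact_force: [1.0, 1.5, -1.2]
opening: 0.614
grip_force: 43.9
```

Emit:
{"fn": "carry_out", "kwargs": {"deltas": [[[0.02,0.02,-0.015],[0,0,0],1],[[0.045,0.045,-0.015],[0,0,0],1],[[0.07,0.07,-0.015],[0,0,0],1],[[0.095,0.095,-0.015],[0,0,0],1],[[0.12,0.12,-0.015],[0,0,0],1],[[0.135,0.137,-0.015],[0,0,0],1],[[0.144,0.145,-0.01],[0,0,0],1],[[0.144,0.145,0],[0,0,0],1],[[0.144,0.145,0],[0,0,0],1],[[0.144,0.145,0],[0,0,0],1],[[0.144,0.145,0],[0,0,0],1],[[0.144,0.145,0],[0,0,0],1]]}}

```text
clock: 11.15
tcp_pos: [560.0, 135.9, 293.4]
tcp_rot: [1.0, 0.001, 0.0, -0.0]
contact_force: [0.1, 0.2, -2.1]
opening: 0.618
grip_force: 43.7
```

Run:
```python
from h import *
np.set_printoptions(precision=3,suppress=True)
s=manip.read_state();print(s['clock'],s['q'],s['tcp_pos'],s['tcp_rot'])
a=shot('wrist','w4');b=shot('side','s4')
# left: wrist; right: side crop x2
c=cv2.resize(b[120:290,150:300],(338,384),interpolation=2)
cv2.imwrite('pics/m4.png',cv2.resize(np.hstack([a[:,100:430],c]),None,fx=1.19,fy=1.19)[:,:,::-1])
```

```text
11.15 [ 0.052  0.364 -0.528  1.569  0.19   1.259 -2.075] [559.979 135.922 293.384] [ 1.     0.001  0.    -0.   ]
```

View pics/m4.png

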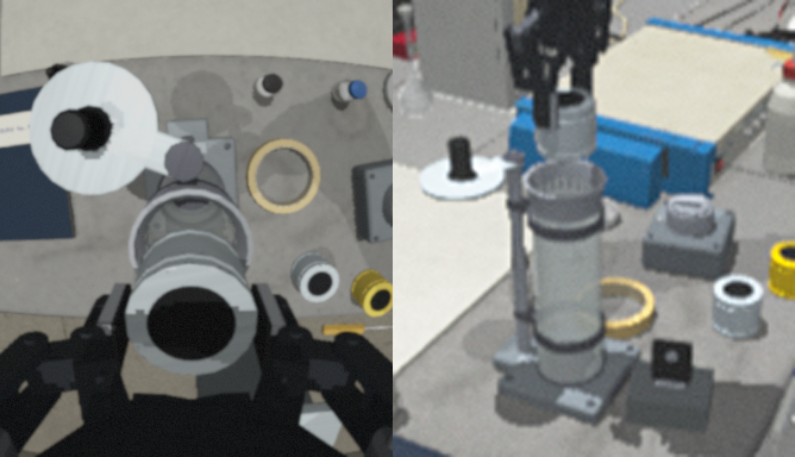

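The cartridge sits above the open mouth: rim far edge at about (190,190) in the picture, cartridge top at (192,318). The cover is well clear.

Run:
```python
from h import *
np.set_printoptions(precision=1,suppress=True)
g=lambda u,v:(u/1.19+100,v/1.19)
for n,p,z in [('far',(190,189),236),('L',(131,245),236),('R',(252,245),236),('pivot',(184,160),253),('cart',(191,322),317),('cartL',(127,318),317),('cartR',(256,318),317),('knob',(71,130),281),('disc',(95,127),245)]:
    print(n,atz('w4',*g(*p),z,True))
print(tri(ray('w4',*g(184,160),True),ray('w2',335/1.55,73/1.55,True)))
```

```text
far [599.5 135.6 236. ]
L [565.1 171.5 236. ]
R [565.3  97.8 236. ]
pivot [618.1 138.7 253. ]
cart [561.9 134.9 317. ]
cartL [563.2 160.4 317. ]
cartR [563.4 109.  317. ]
knob [636.  189.3 281. ]
disc [636.6 187.7 245. ]
(array([617.4, 138.4, 244. ]), [0.5705436540522799, 0.570543654052204])
```

Emit:
{"fn": "carry_out", "kwargs": {"deltas": [[[0.0005,0,0.015],[0,0,0],1],[[0.0005,0,0.03],[0,0,0],1],[[0.0005,0,0.04],[0,0,0],1],[[0.0005,0,0.047],[0,0,0],1],[[0.0005,0,0.05],[0,0,0],1],[[0.0005,0,0.05],[0,0,0],1],[[0.0005,0,0.05],[0,0,0],1]]}}

```text
clock: 11.83
tcp_pos: [561.4, 134.7, 243.3]
tcp_rot: [1.0, -0.0, 0.0, -0.0]
contact_force: [0.3, 0.6, -2.6]
opening: 0.615
grip_force: 43.7
```

Emit:
{"fn": "carry_out", "kwargs": {"deltas": [[[0,0,0],[0,0,0],0],[[0,0,0],[0,0,0],-1],[[0,0,0],[0,0,0],-1],[[0,0,0],[0,0,0],-1],[[0,0,-0.03],[0,0,0],-1],[[0,0,-0.06],[0,0,0],-1],[[0,0,-0.08],[0,0,0],-1]]}}

```text
clock: 12.42
tcp_pos: [561.6, 134.9, 325.6]
tcp_rot: [1.0, -0.0, 0.001, -0.0]
contact_force: [0.4, 0.2, -0.1]
opening: 0.998
grip_force: 0.0
```

Emit:
{"fn": "carry_out", "kwargs": {"deltas": [[[-0.02,0.03,0],[0,0,0],-1],[[-0.045,0.065,0],[0,0,0],-1],[[-0.07,0.1,0],[0,0,0],-1],[[-0.095,0.135,0],[0,0,0],-1],[[-0.1155,0.164,0.02],[0,0,0],-1],[[-0.1155,0.164,0.06],[0,0,0],-1],[[-0.1155,0.164,0.1],[0,0,0],-1],[[-0.1155,0.164,0.14],[0,0,0],-1],[[-0.1155,0.164,0.17],[0,0,0],-1],[[-0.1155,0.164,0.18],[0,0,0],-1],[[-0.1155,0.164,0.18],[0,0,0],-1],[[-0.1155,0.164,0.18],[0,0,0],-1],[[-0.1155,0.164,0.18],[0,0,0],-1]]}}

```text
clock: 13.5
tcp_pos: [447.2, -29.2, 144.7]
tcp_rot: [1.0, 0.0, 0.002, 0.0]
contact_force: [-0.5, -0.4, 1.0]
opening: 1.002
grip_force: 0.0
```

Run:
```python
from h import *
np.set_printoptions(precision=3,suppress=True)
s=manip.read_state();print(s['clock'],s['q'],s['tcp_pos'],s['tcp_rot'])
shot('wrist','w5');shot('side','s5');print(cyl('w5',(446,-29.5)))
im=cv2.imread('pics/s5.png');cv2.imwrite('pics/s5c.png',cv2.resize(im[150:300,170:340],None,fx=3,fy=3))
```

```text
13.5 [ 0.327  0.294 -0.461  2.069  0.179  0.813 -1.811] [447.209 -29.228 144.664] [1.    0.    0.002 0.   ]
((np.float64(259.58919988303217), np.float64(197.6853611788351)), [(np.float64(0.9209127438997821), [241, 181, 38, 37, 1113], array([259.4, 198.6]), array([445.2, -29.3,  48. ]))])
```

View pics/s5c.png

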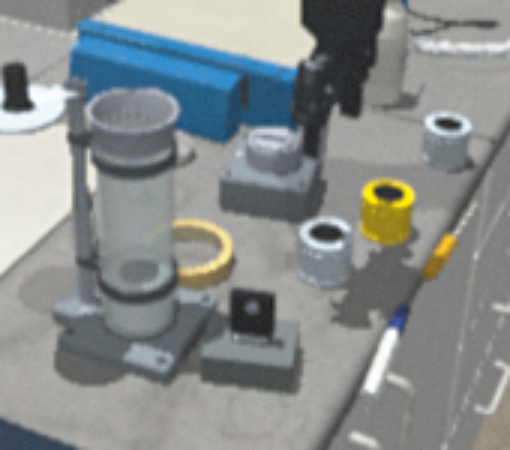

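The first cartridge lies at the bottom of the tube (140,270). The second is under the gripper, so I'll pick it.

Emit:
{"fn": "carry_out", "kwargs": {"deltas": [[[-0.002,0,0.03],[0,0,0],-1],[[-0.002,0,0.06],[0,0,0],-1],[[-0.002,0,0.09],[0,0,0],-1],[[-0.002,0,0.11],[0,0,0],-1],[[-0.002,0,0.119],[0,0,0],-1],[[-0.002,0,0.119],[0,0,0],-1],[[-0.002,0,0.119],[0,0,0],0],[[-0.002,0,0.119],[0,0,0],1],[[-0.002,0,0.119],[0,0,0],1],[[-0.002,0,0.119],[0,0,0],1],[[-0.002,0,0.119],[0,0,0],1],[[-0.002,0,0.119],[0,0,0],1],[[-0.002,0,0.09],[0,0,0],1],[[-0.002,0,0.05],[0,0,0],1],[[-0.002,0,0.01],[0,0,0],1],[[-0.002,0,-0.03],[0,0,0],1],[[-0.002,0,-0.07],[0,0,0],1],[[-0.002,0,-0.11],[0,0,0],1],[[-0.002,0,-0.15],[0,0,0],1],[[-0.002,0,-0.15],[0,0,0],1]]}}

```text
clock: 15.27
tcp_pos: [446.8, -28.8, 301.3]
tcp_rot: [1.0, 0.0, 0.006, 0.001]
contact_force: [1.9, 0.5, -1.4]
opening: 0.615
grip_force: 43.6
```

Emit:
{"fn": "carry_out", "kwargs": {"deltas": [[[0.02,-0.03,-0.02],[0,0,0],1],[[0.045,-0.065,-0.02],[0,0,0],1],[[0.07,-0.1,-0.02],[0,0,0],1],[[0.095,-0.135,-0.02],[0,0,0],1],[[0.112,-0.158,-0.02],[0,0,0],1],[[0.1165,-0.164,-0.01],[0,0,0],1],[[0.1165,-0.164,0],[0,0,0],1],[[0.1165,-0.164,0],[0,0,0],1],[[0.1165,-0.164,0],[0,0,0],1],[[0.1165,-0.164,0],[0,0,0],1]]}}

```text
clock: 16.1
tcp_pos: [559.8, 132.9, 293.4]
tcp_rot: [1.0, -0.001, 0.0, 0.0]
contact_force: [0.0, -0.5, -1.4]
opening: 0.617
grip_force: 43.6
```

Run:
```python
from h import *
np.set_printoptions(precision=3,suppress=True)
s=manip.read_state();print(s['clock'],s['q'],s['tcp_pos'],s['tcp_rot'],s['opening'])
shot('wrist','w6');print(cyl('w6',s['tcp_pos'][:2],s['tcp_pos'][2]+24));print(cyl('w4',(560,135),317.4))
```

```text
16.1 [ 0.081  0.369 -0.564  1.569  0.205  1.263 -2.088] [559.8   132.914 293.415] [ 1.    -0.001  0.     0.   ] 0.6173148953674773
((np.float64(258.34588954221704), np.float64(274.36172354114404)), [(np.float64(3.916900847821849), [223, 241, 75, 61, 3558], array([260.4, 271. ]), array([561.7, 131.9, 317.4]))])
((np.float64(260.27880559592984), np.float64(274.3175823494035)), [(np.float64(2.628688041984113), [223, 242, 75, 60, 3524], array([260.4, 271.7]), array([561.5, 134.9, 317.4]))])
```

Emit:
{"fn": "carry_out", "kwargs": {"deltas": [[[0.0005,-0.0015,0.015],[0,0,0],1],[[0.0005,-0.0015,0.03],[0,0,0],1],[[0.0005,-0.0015,0.04],[0,0,0],1],[[0.0005,-0.0015,0.047],[0,0,0],1],[[0.0005,-0.0015,0.05],[0,0,0],1],[[0.0005,-0.0015,0.05],[0,0,0],1],[[0.0005,-0.0015,0.05],[0,0,0],1]]}}

```text
clock: 16.73
tcp_pos: [560.9, 136.0, 243.3]
tcp_rot: [1.0, -0.0, 0.0, -0.0]
contact_force: [0.2, -0.3, -1.8]
opening: 0.617
grip_force: 43.6
```

Emit:
{"fn": "carry_out", "kwargs": {"deltas": [[[0,0,0],[0,0,0],0],[[0,0,0],[0,0,0],-1],[[0,0,0],[0,0,0],-1],[[0,0,0],[0,0,0],-1],[[0,0,-0.03],[0,0,0],-1],[[0,0,-0.06],[0,0,0],-1],[[0,0,-0.08],[0,0,0],-1]]}}

```text
clock: 17.32
tcp_pos: [561.0, 136.4, 325.5]
tcp_rot: [1.0, 0.0, 0.001, -0.0]
contact_force: [-0.5, -0.4, -0.3]
opening: 0.999
grip_force: 0.0
```

Emit:
{"fn": "carry_out", "kwargs": {"deltas": [[[-0.01,0.03,0],[0,0,0],-1],[[-0.022,0.065,0],[0,0,0],-1],[[-0.035,0.1,0],[0,0,0],-1],[[-0.048,0.135,0],[0,0,0],-1],[[-0.06,0.17,0],[0,0,0],-1],[[-0.073,0.205,0],[0,0,0],-1],[[-0.085,0.24,0],[0,0,0],-1],[[-0.098,0.275,0],[0,0,0],-1],[[-0.11,0.31,0],[0,0,0],-1],[[-0.123,0.345,0.02],[0,0,0],-1],[[-0.135,0.38,0.05],[0,0,0],-1],[[-0.147,0.415,0.08],[0,0,0],-1],[[-0.1555,0.439,0.11],[0,0,0],-1],[[-0.1555,0.439,0.14],[0,0,0],-1],[[-0.1555,0.439,0.17],[0,0,0],-1],[[-0.1555,0.439,0.18],[0,0,0],-1],[[-0.1555,0.439,0.18],[0,0,0],-1],[[-0.1555,0.439,0.18],[0,0,0],-1],[[-0.1555,0.439,0.18],[0,0,0],-1]]}}

```text
clock: 18.9
tcp_pos: [406.7, -303.1, 144.8]
tcp_rot: [1.0, 0.0, 0.001, 0.001]
contact_force: [0.7, -1.2, -0.1]
opening: 1.0
grip_force: 0.0
```

Run:
```python
from h import *
np.set_printoptions(precision=3,suppress=True)
s=manip.read_state();print(s['clock'],s['q'],s['tcp_pos'],s['tcp_rot'])
shot('wrist','w7');shot('side','s7');shot('top','t7');print(cyl('w7',(405.5,-303)))
im=cv2.imread('pics/s7.png');a=cv2.resize(im[150:340,160:340],(379,400));b=cv2.resize(cv2.imread('pics/w7.png')[60:360,110:410],(400,400));cv2.imwrite('pics/m7.png',np.hstack([a,b]))
```

```text
18.9 [ 0.784  0.364 -0.319  1.945  0.149  0.852 -1.183] [ 406.712 -303.137  144.822] [1.    0.    0.001 0.001]
((np.float64(258.9977819083857), np.float64(197.59388376575956)), [(np.float64(1.4874943701440047), [241, 181, 39, 37, 1123], array([260.2, 198.5]), array([ 404.7, -304. ,   48. ]))])
```

View pics/m7.png

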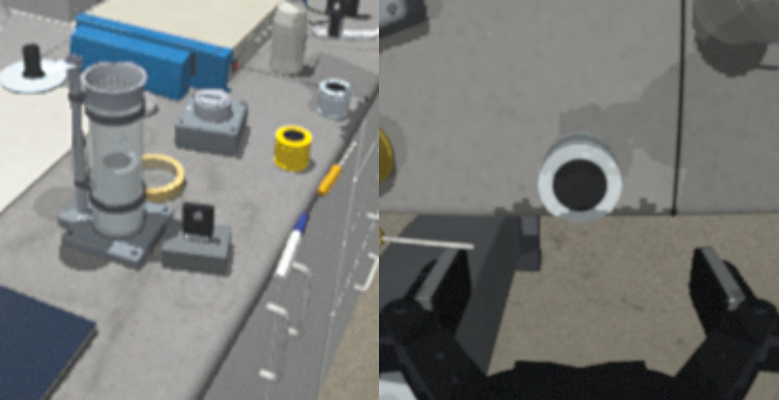

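Two cartridges are now stacked, with the upper bore at (118,160). The third is centred under the gripper at (580,185) and shows no yellow.

Emit:
{"fn": "carry_out", "kwargs": {"deltas": [[[-0.002,0,0.03],[0,0,0],-1],[[-0.002,0,0.06],[0,0,0],-1],[[-0.002,0,0.09],[0,0,0],-1],[[-0.002,0,0.11],[0,0,0],-1],[[-0.002,0,0.119],[0,0,0],-1],[[-0.002,0,0.119],[0,0,0],-1],[[-0.002,0,0.119],[0,0,0],0],[[-0.002,0,0.119],[0,0,0],1],[[-0.002,0,0.119],[0,0,0],1],[[-0.002,0,0.119],[0,0,0],1],[[-0.002,0,0.119],[0,0,0],1],[[-0.002,0,0.119],[0,0,0],1],[[-0.002,0,0.09],[0,0,0],1],[[-0.002,0,0.05],[0,0,0],1],[[-0.002,0,0.01],[0,0,0],1],[[-0.002,0,-0.03],[0,0,0],1],[[-0.002,0,-0.07],[0,0,0],1],[[-0.002,0,-0.11],[0,0,0],1],[[-0.002,0,-0.15],[0,0,0],1],[[-0.002,0,-0.15],[0,0,0],1]]}}

```text
clock: 20.72
tcp_pos: [406.1, -304.4, 301.9]
tcp_rot: [1.0, -0.0, 0.006, 0.004]
contact_force: [1.7, -0.8, -1.8]
opening: 0.617
grip_force: 43.4
```

Emit:
{"fn": "carry_out", "kwargs": {"deltas": [[[0.01,-0.03,-0.02],[0,0,0],1],[[0.022,-0.065,-0.02],[0,0,0],1],[[0.035,-0.1,-0.02],[0,0,0],1],[[0.048,-0.135,-0.02],[0,0,0],1],[[0.06,-0.17,-0.02],[0,0,0],1],[[0.073,-0.205,-0.02],[0,0,0],1],[[0.085,-0.24,-0.02],[0,0,0],1],[[0.098,-0.275,-0.02],[0,0,0],1],[[0.11,-0.31,-0.02],[0,0,0],1],[[0.123,-0.345,-0.02],[0,0,0],1],[[0.135,-0.38,-0.02],[0,0,0],1],[[0.147,-0.41,-0.02],[0,0,0],1],[[0.154,-0.43,-0.02],[0,0,0],1],[[0.157,-0.438,-0.01],[0,0,0],1],[[0.157,-0.438,0],[0,0,0],1],[[0.157,-0.438,0],[0,0,0],1],[[0.157,-0.438,0],[0,0,0],1],[[0.157,-0.438,0],[0,0,0],1],[[0.157,-0.438,0],[0,0,0],1]]}}

```text
clock: 22.3
tcp_pos: [560.3, 133.5, 293.3]
tcp_rot: [1.0, -0.001, 0.0, 0.0]
contact_force: [0.0, 0.0, -1.4]
opening: 0.617
grip_force: 43.2
```

Run:
```python
from h import *
np.set_printoptions(precision=3,suppress=True)
s=manip.read_state();print(s['clock'],s['q'],s['tcp_pos'],s['tcp_rot'],s['opening'])
shot('wrist','w8');print(cyl('w8',s['tcp_pos'][:2],s['tcp_pos'][2]+24))
```

```text
22.3 [ 0.095  0.374 -0.587  1.567  0.215  1.265 -2.097] [560.28  133.466 293.259] [ 1.    -0.001  0.     0.   ] 0.6169393329173921
((np.float64(258.3335346441228), np.float64(274.36364460868464)), [(np.float64(4.362133450994899), [223, 240, 75, 61, 3553], array([260.5, 270.6]), array([562.4, 132.4, 317.3]))])
```

Emit:
{"fn": "carry_out", "kwargs": {"deltas": [[[0,-0.0015,0.015],[0,0,0],1],[[0,-0.0015,0.03],[0,0,0],1],[[0,-0.0015,0.04],[0,0,0],1],[[0,-0.0015,0.047],[0,0,0],1],[[0,-0.0015,0.05],[0,0,0],1],[[0,-0.0015,0.05],[0,0,0],1],[[0,-0.0015,0.05],[0,0,0],1]]}}

```text
clock: 22.93
tcp_pos: [560.4, 136.5, 243.2]
tcp_rot: [1.0, -0.0, 0.0, -0.0]
contact_force: [0.4, -0.3, -1.3]
opening: 0.615
grip_force: 43.2
```

Emit:
{"fn": "carry_out", "kwargs": {"deltas": [[[0,0,0],[0,0,0],0],[[0,0,0],[0,0,0],-1],[[0,0,0],[0,0,0],-1],[[0,0,0],[0,0,0],-1],[[0,0,-0.03],[0,0,0],-1],[[0,0,-0.06],[0,0,0],-1],[[0,0,-0.08],[0,0,0],-1],[[0,0,-0.08],[0,0,0],-1],[[0,0,-0.08],[0,0,0],-1]]}}

```text
clock: 23.68
tcp_pos: [560.7, 136.9, 324.1]
tcp_rot: [1.0, -0.0, 0.001, -0.0]
contact_force: [0.1, 0.6, -1.0]
opening: 1.005
grip_force: 0.0
```

Run:
```python
from h import *
np.set_printoptions(precision=3,suppress=True)
s=manip.read_state();print(s['clock'],s['tcp_pos'],s['tcp_rot'])
shot('wrist','w9');shot('side','s9')
im=cv2.imread('pics/s9.png');a=cv2.resize(im[150:340,160:340],(379,400));b=cv2.resize(cv2.imread('pics/w9.png')[60:360,110:410],(400,400));cv2.imwrite('pics/m9.png',np.hstack([a,b]))
```

```text
23.6833 [560.732 136.875 324.093] [ 1.    -0.     0.001 -0.   ]
```

View pics/m9.png

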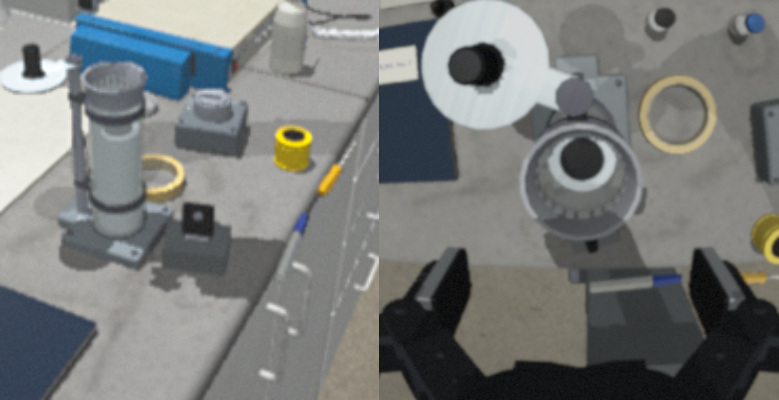

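All three cartridges are stacked in the tube: the top bore shows inside the mouth at (580,160) in the wrist half. Next I'll grip the knob and swing the cover home.

Emit:
{"fn": "carry_out", "kwargs": {"deltas": [[[0.03,-0.02,0],[0,0,0],0],[[0.055,-0.04,0],[0,0,0],0],[[0.0755,-0.0525,0],[0,0,0],0],[[0.0755,-0.0525,0],[0,0,0],0],[[0.0755,-0.0525,0],[0,0,0],0],[[0.0755,-0.0525,0.02],[0,0,0],0],[[0.0755,-0.0525,0.04],[0,0,0],0],[[0.0755,-0.0525,0.06],[0,0,0],0],[[0.0755,-0.0525,0.07],[0,0,0],0],[[0.0755,-0.0525,0.07],[0,0,0],0],[[0.0755,-0.0525,0.07],[0,0,0],0.6],[[0.0755,-0.0525,0.07],[0,0,0],1],[[0.0755,-0.0525,0.07],[0,0,0],1],[[0.0755,-0.0525,0.07],[0,0,0],1],[[0.0755,-0.0525,0.07],[0,0,0],1]], "force": 30}}

```text
clock: 25.03
tcp_pos: [635.7, 191.5, 254.3]
tcp_rot: [1.0, 0.001, 0.001, -0.002]
contact_force: [0.5, 5.3, -4.5]
opening: 0.222
grip_force: 31.6
```

Emit:
{"fn": "carry_out", "kwargs": {"deltas": [[[-0.0074,-0.002,0],[0,0,0],1],[[-0.015,-0.0032,0],[0,0,0],1],[[-0.0226,-0.0032,0],[0,0,0],1],[[-0.03,-0.002,0],[0,0,0],1],[[-0.0376,0,0],[0,0,0],1],[[-0.0446,0.003,0],[0,0,0],1],[[-0.051,0.007,0],[0,0,0],1],[[-0.057,0.012,0],[0,0,0],1],[[-0.062,0.018,0],[0,0,0],1],[[-0.0664,0.024,0],[0,0,0],1],[[-0.07,0.031,0],[0,0,0],1],[[-0.072,0.0385,0],[0,0,0],1],[[-0.0735,0.046,0],[0,0,0],1],[[-0.0738,0.0535,0],[0,0,0],1],[[-0.0735,0.059,0],[0,0,0],1],[[-0.0735,0.059,0],[0,0,0],1],[[-0.0735,0.059,0],[0,0,0],1],[[-0.0735,0.059,0],[0,0,0],1]]}}

```text
clock: 26.53
tcp_pos: [545.1, 136.2, 253.6]
tcp_rot: [1.0, 0.006, -0.014, 0.0]
contact_force: [-72.3, 3.4, 38.1]
opening: 0.15
grip_force: 46.2
```

Emit:
{"fn": "carry_out", "kwargs": {"deltas": [[[-0.008,0,0],[0,0,0],1],[[-0.016,0,0],[0,0,0],1],[[-0.018,0,0],[0,0,0],0.5],[[-0.018,0,0],[0,0,0],0],[[-0.018,0,0],[0,0,0],0],[[-0.018,0,0],[0,0,0],0]]}}

```text
clock: 27.03
tcp_pos: [541.9, 130.3, 253.2]
tcp_rot: [1.0, 0.001, -0.001, 0.001]
contact_force: [-7.8, 0.7, -3.4]
opening: 0.501
grip_force: 3.7
```

Run:
```python
from h import *
np.set_printoptions(precision=3,suppress=True)
s=manip.read_state();print(s['clock'],s['tcp_pos'],s['tcp_rot'],s['contact_force'])
shot('wrist','w10');shot('side','s10')
im=cv2.imread('pics/s10.png');a=cv2.resize(im[150:340,160:340],(379,400));b=cv2.resize(cv2.imread('pics/w10.png')[60:360,110:410],(400,400));cv2.imwrite('pics/m10.png',np.hstack([a,b]))
```

```text
27.0333 [541.942 130.251 253.165] [ 1.     0.001 -0.001  0.001] [-7.779  0.688 -3.442]
```

View pics/m10.png

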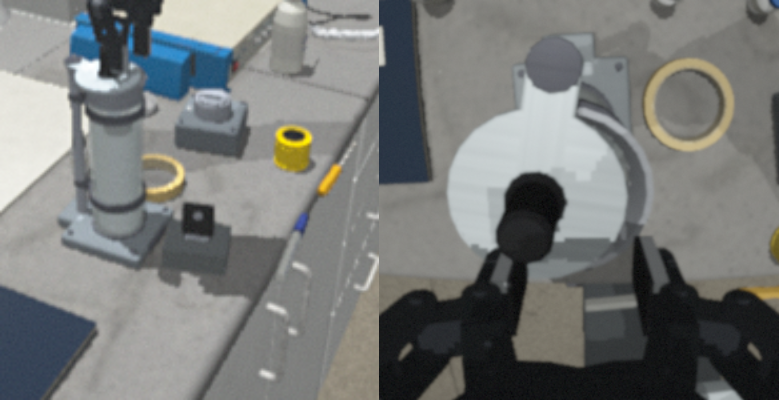

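The cover is nearly home, with the knob at about (220,234) in raw pixels and the disc still a little left of the rim. I'll back off and push the knob from the left with closed fingers.

Emit:
{"fn": "carry_out", "kwargs": {"deltas": [[[-0.02,0,0],[0,0,0],0],[[-0.04,0,0],[0,0,0],0],[[-0.04,0,-0.03],[0,0,0],0],[[-0.04,0,-0.07],[0,0,0],0.5],[[-0.02,-0.03,-0.07],[0,0,0],1],[[0,-0.06,-0.07],[0,0,0],1],[[0.018,-0.065,-0.07],[0,0,0],1],[[0.018,-0.065,-0.07],[0,0,0],1],[[0.018,-0.065,-0.07],[0,0,0],1]]}}

```text
clock: 27.88
tcp_pos: [562.7, 195.8, 323.6]
tcp_rot: [1.0, 0.0, 0.0, -0.0]
contact_force: [0.4, 0.5, -0.0]
opening: -0.003
grip_force: 0.0
```

Run:
```python
from h import *
np.set_printoptions(precision=1,suppress=True)
s=manip.read_state();print(s['clock'],s['tcp_pos'],s['tcp_rot'],s['contact_force'],s['opening'])
print(atz('w10',219.5,234,281,True), atz('w10',110+(555-379)*.75,60+62*.75,253,True), atz('w10',110+(538-379)*.75,60+193*.75,245,True))
```

```text
27.8833 [562.7 195.8 323.6] [ 1.  0.  0. -0.] [ 0.4  0.5 -0. ] -0.0031756630385470557
[565.1 147.  281. ] [618.  138.2 253. ] [565.5 146.3 245. ]
```

Emit:
{"fn": "carry_out", "kwargs": {"deltas": [[[0,0,0.03],[0,0,0],1],[[0,0,0.055],[0,0,0],1],[[0,0,0.065],[0,0,0],1],[[0,0,0.065],[0,0,0],1],[[0,0.01,0.065],[0,0,0],1],[[0,0.02,0.065],[0,0,0],1],[[0,0.025,0.065],[0,0,0],1],[[0,0.03,0.065],[0,0,0],1],[[0,0.033,0.065],[0,0,0],1],[[0,0.036,0.065],[0,0,0],1],[[0,0.036,0.065],[0,0,0],1],[[0,0.036,0.065],[0,0,0],1]]}}

```text
clock: 28.88
tcp_pos: [562.4, 159.8, 258.5]
tcp_rot: [1.0, 0.0, 0.001, -0.001]
contact_force: [0.6, 3.1, 3.7]
opening: -0.002
grip_force: 1.7
```

Emit:
{"fn": "carry_out", "kwargs": {"deltas": [[[0,0.003,0],[0,0,0],1],[[0,0.006,0],[0,0,0],1],[[0,0.008,0],[0,0,0],1],[[0,0.008,0],[0,0,0],1],[[0,0.008,0],[0,0,0],1]]}}

```text
clock: 29.3
tcp_pos: [562.3, 159.1, 258.8]
tcp_rot: [1.0, 0.003, 0.002, -0.005]
contact_force: [4.1, 23.4, -3.7]
opening: 0.001
grip_force: 11.7
```

The cover is at its stop (23 N). Now I retreat, go over to the key and turn the tool half round, since joint 7 needs room for the clockwise turn.

Emit:
{"fn": "carry_out", "kwargs": {"deltas": [[[0,-0.015,0],[0,0,0],1],[[0,-0.03,0],[0,0,0],1],[[0,-0.03,-0.035],[0,0,0],1],[[0,-0.03,-0.07],[0,0,0],1],[[-0.03,-0.01,-0.08],[0,0,-7],0],[[-0.06,0.01,-0.08],[0,0,-14],-1],[[-0.09,0.02,-0.08],[0,0,-21],-1],[[-0.107,0.026,-0.08],[0,0,-28],-1],[[-0.107,0.026,-0.08],[0,0,-35],-1],[[-0.107,0.026,-0.08],[0,0,-42],-1],[[-0.107,0.026,-0.08],[0,0,-49],-1],[[-0.107,0.026,-0.08],[0,0,-56],-1],[[-0.107,0.026,-0.08],[0,0,-63],-1],[[-0.107,0.026,-0.08],[0,0,-70],-1],[[-0.107,0.026,-0.08],[0,0,-77],-1],[[-0.107,0.026,-0.08],[0,0,-84],-1],[[-0.107,0.026,-0.08],[0,0,-90],-1],[[-0.107,0.026,-0.08],[0,0,-90],-1]]}}

```text
clock: 30.8
tcp_pos: [455.1, 124.3, 337.6]
tcp_rot: [0.706, 0.709, -0.0, 0.0]
contact_force: [-0.1, -0.6, 0.7]
opening: 1.0
grip_force: 0.0
```

Emit:
{"fn": "carry_out", "kwargs": {"deltas": [[[0,0,0.01],[0,0,-7],-1],[[0,0,0.02],[0,0,-14],-1],[[0,0,0.03],[0,0,-21],-1],[[0,0,0.04],[0,0,-28],-1],[[0,0,0.05],[0,0,-35],-1],[[0,0,0.06],[0,0,-42],-1],[[0,0,0.07],[0,0,-49],-1],[[0,0,0.08],[0,0,-56],-1],[[0,0,0.09],[0,0,-63],-1],[[0,0,0.1],[0,0,-70],-1],[[0,0,0.11],[0,0,-77],-1],[[0,0,0.12],[0,0,-84],-1],[[0,0,0.13],[0,0,-91],-1],[[0,0,0.14],[0,0,-98],-1],[[0,0,0.14],[0,0,-105],-1],[[0,0,0.14],[0,0,-105],-1],[[0,0,0.14],[0,0,-105],-1],[[0,0,0.14],[0,0,-105],-1]]}}

```text
clock: 32.3
tcp_pos: [455.3, 124.9, 198.0]
tcp_rot: [-0.128, 0.992, -0.0, 0.0]
contact_force: [-0.7, -0.3, -0.4]
opening: 1.001
grip_force: 0.0
```

Run:
```python
from h import *
np.set_printoptions(precision=3,suppress=True)
s=manip.read_state();print(s['clock'],s['q'],s['tcp_pos'],s['tcp_rot']);print(R.from_quat(s['tcp_rot']).as_matrix())
shot('wrist','w11');shot('side','s11');shot('top','t11')
im=cv2.imread('pics/s11.png');a=cv2.resize(im[150:300,180:300],(320,400),interpolation=2);b=cv2.resize(cv2.imread('pics/w11.png')[100:300,150:390],(480,400),interpolation=2);cv2.imwrite('pics/m11.png',np.hstack([a,b]))
```

```text
32.3 [ 0.518  0.486 -1.208  1.914  0.513  1.1    0.929] [455.335 124.934 197.99 ] [-0.128  0.992 -0.     0.   ]
[[-0.967 -0.253  0.   ]
 [-0.253  0.967 -0.   ]
 [-0.    -0.    -1.   ]]
```

View pics/m11.png

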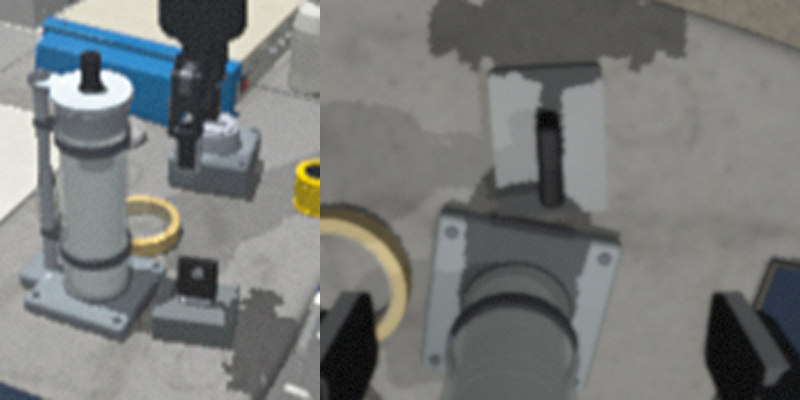

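The key bow's top face runs from about (548,130) to (553,205) in the right half, straight up in its rest. The cover is closed.

Run:
```python
from h import *
np.set_printoptions(precision=2,suppress=True)
g=lambda u,v:(150+(u-320)/2,100+v/2)
for z in (82,):
    P=[atz('w11',*g(*p),z,True) for p in[(549,130),(553,205),(540,165),(562,165),(541,200),(564,200)]]
    for p in P: print(p)
    d=P[0]-P[1]; print('len',np.linalg.norm(d),'ang',np.degrees(np.arctan2(-d[1],-d[0])))
# rest corners z=30
C=[atz('w11',*g(*p),30,True) for p in[(489,67),(601,65),(606,211)]]
for c in C: print('rest',c)
d=C[2]-C[1];print(np.degrees(np.arctan2(d[1],d[0])),np.linalg.norm(d),np.linalg.norm(C[0]-C[1]), (C[0]+C[2])/2)
# key height: side view bow top centre
print(tri(ray('w11',*g(551,168),True),ray('s11',180+198*120/320,150+261*150/400)))
print(proj('s11',(454,125,82)))
```

```text
[433.58 122.15  82.  ]
[467.26 133.01  82.  ]
[450.25 122.36  82.  ]
[447.73 131.99  82.  ]
[466.3  127.03  82.  ]
[463.63 137.29  82.  ]
len 35.3877785834487 ang 17.876827256222082
rest [419.13  86.58  30.  ]
rest [403.19 143.11  30.  ]
rest [480.45 168.35  30.  ]
18.091595316074113 81.2814180199317 58.73185083261269 [449.79 127.47  30.  ]
(array([450.55, 127.69,  78.33]), [0.7719640278195203, 0.7719640278195018])
[253.28 245.66]
```

Emit:
{"fn": "carry_out", "kwargs": {"deltas": [[[0.0042,0.0038,0.03],[0,0,-3.3],-1],[[0.0042,0.0038,0.06],[0,0,-3.3],-1],[[0.0042,0.0038,0.09],[0,0,-3.3],-1],[[0.0042,0.0038,0.12],[0,0,-3.3],-0.5],[[0.0042,0.0038,0.145],[0,0,-3.3],-0.3],[[0.0042,0.0038,0.155],[0,0,-3.3],-0.3],[[0.0042,0.0038,0.155],[0,0,-3.3],-0.3],[[0.0042,0.0038,0.155],[0,0,-3.3],0.3],[[0.0042,0.0038,0.155],[0,0,-3.3],1],[[0.0042,0.0038,0.155],[0,0,-3.3],1],[[0.0042,0.0038,0.155],[0,0,-3.3],1],[[0.0042,0.0038,0.155],[0,0,-3.3],1],[[0.0042,0.0038,0.155],[0,0,-3.3],1],[[0.0042,0.0038,0.155],[0,0,-3.3],1]], "force": 60}}

```text
clock: 33.62
tcp_pos: [451.1, 127.8, 44.1]
tcp_rot: [-0.159, 0.987, -0.0, 0.001]
contact_force: [-0.8, -1.0, 7.0]
opening: 0.133
grip_force: 58.3
```

Run:
```python
from h import *
np.set_printoptions(precision=3,suppress=True)
s=manip.read_state();print(s)
```

```text
{'clock': 33.6167, 'q': array([ 0.332,  0.67 , -1.   ,  2.087,  0.796,  0.823,  0.732]), 'dq': array([-0.001, -0.001, -0.   , -0.   , -0.   , -0.001, -0.001]), 'joint_torque': array([ -0.354, -52.55 , -14.371, -17.052,   0.063,  -0.49 ,  -0.031]), 'tcp_pos': array([451.074, 127.784,  44.142]), 'tcp_rot': array([-0.159,  0.987, -0.   ,  0.001]), 'contact_force': array([-0.75 , -0.976,  6.976]), 'ft_torque': array([-0.263,  0.211,  0.029]), 'grip_force': 58.32061171531677, 'opening': 0.13279438624372006}
```

Emit:
{"fn": "carry_out", "kwargs": {"deltas": [[[0,0,-0.01],[0,0,0],1],[[0,0,-0.025],[0,0,0],1],[[0,0,-0.05],[0,0,0],1],[[0,0,-0.08],[0,0,0],1],[[0,0,-0.11],[0,0,0],1],[[0,-0.02,-0.13],[0,0,0],1],[[-0.002,-0.05,-0.13],[0,0,2],1],[[-0.004,-0.08,-0.13],[0,0,4],1],[[-0.006,-0.11,-0.13],[0,0,6],1],[[-0.008,-0.14,-0.13],[0,0,8.7],1],[[-0.01,-0.17,-0.13],[0,0,8.7],1],[[-0.012,-0.2,-0.13],[0,0,8.7],1],[[-0.013,-0.23,-0.13],[0,0,8.7],1],[[-0.014,-0.255,-0.13],[0,0,8.7],1],[[-0.015,-0.275,-0.13],[0,0,8.7],1],[[-0.015,-0.281,-0.13],[0,0,8.7],1],[[-0.015,-0.281,-0.13],[0,0,8.7],1],[[-0.015,-0.281,-0.13],[0,0,8.7],1],[[-0.015,-0.281,-0.13],[0,0,8.7],1]]}}

```text
clock: 35.2
tcp_pos: [552.1, -132.7, 173.4]
tcp_rot: [-0.085, 0.996, 0.0, 0.0]
contact_force: [-0.3, 0.3, -1.0]
opening: 0.135
grip_force: 58.5
```

Run:
```python
from h import *
np.set_printoptions(precision=3,suppress=True)
s=manip.read_state();print(s['clock'],s['q'],s['tcp_pos'],s['tcp_rot'],s['opening']);print(R.from_quat(s['tcp_rot']).as_matrix())
shot('wrist','w12');shot('side','s12');shot('top','t12')
im=cv2.imread('pics/s12.png');a=cv2.resize(im[110:260,190:310],(320,400),interpolation=2);b=cv2.resize(cv2.imread('pics/w12.png')[130:330,150:390],(480,400),interpolation=2);cv2.imwrite('pics/m12.png',np.hstack([a,b]))
```

```text
35.2 [ 0.855  0.639 -1.085  1.729  0.613  1.157  1.331] [ 552.142 -132.673  173.401] [-0.085  0.996  0.     0.   ] 0.1346256735853195
[[-0.986 -0.169  0.   ]
 [-0.169  0.986  0.001]
 [-0.     0.001 -1.   ]]
```

View pics/m12.png

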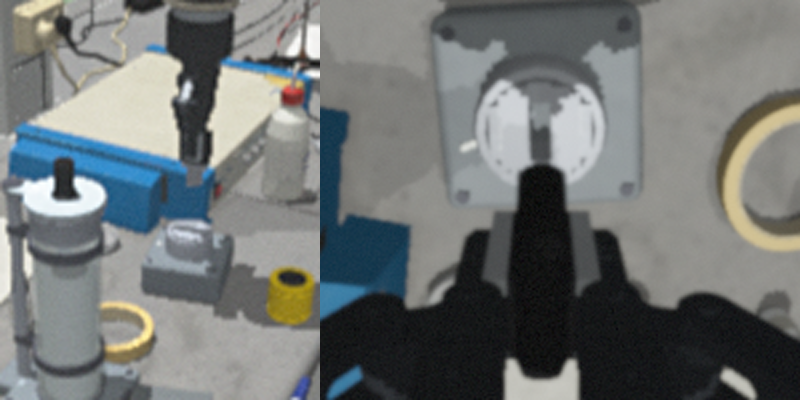

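Run:
```python
from h import *
np.set_printoptions(precision=2,suppress=True)
g=lambda u,v:(150+(u-320)/2,130+v/2)
for p in [(476,130),(606,130),(541,130),(541,98),(541,158),(540,80)]: print(p,atz('w12',*g(*p),73,True))
for p in [(433,15),(637,5),(449,205),(641,203)]: print('box',p,atz('w12',*g(*p),45,True))
print('key tip proj', [((u-150)*2+320,(v-130)*2) for u,v in [proj('w12',q,True) for q in [(552.1,-132.7,135.4),(542.2,-134.4,135.4),(553.5,-134.5,73),(580,-130,73),(527,-139,73)]]])
print('blue', [atz('w1',648/1.55,155/1.55,z,True) for z in (60,120,160)])
# barrel circle in t0 / w2: bright blob
for f,fish in (('t0',0),('w1',1),('w2',1)):
    im=cv2.imread('pics/%s.png'%f,0);u,v=proj(f,(553.5,-134.5,73),fish);print(f,u,v)
    u0,v0=int(u)-25,int(v)-25
    c=cv2.resize(im[v0:v0+50,u0:u0+50],None,fx=8,fy=8,interpolation=cv2.INTER_CUBIC)
    h=cv2.HoughCircles(cv2.GaussianBlur(c,(9,9),2),cv2.HOUGH_GRADIENT,1.5,200,param1=80,param2=25,minRadius=60,maxRadius=120)
    if h is not None:
        x,y,r=h[0][0]; print(f,r/8,atz(f,u0+x/8-.44,v0+y/8-.44,73,fish))
```

```text
(476, 130) [ 558.35 -160.8    73.  ]
(606, 130) [ 548.88 -105.39   73.  ]
(541, 130) [ 553.61 -133.1    73.  ]
(541, 98) [ 539.58 -135.51   73.  ]
(541, 158) [ 566.29 -130.93   73.  ]
(540, 80) [ 531.94 -137.24   73.  ]
box (433, 15) [ 515.85 -190.17   45.  ]
box (637, 5) [495.49 -98.18  45.  ]
box (449, 205) [ 609.66 -170.76   45.  ]
box (641, 203) [592.25 -74.93  45.  ]
key tip proj [(np.float64(543.3596882938969), np.float64(183.4130864151544)), (np.float64(543.3953190945917), np.float64(154.93738907132695)), (np.float64(537.8424431910954), np.float64(129.2337635878967)), (np.float64(537.8512787598744), np.float64(186.71351893087456)), (np.float64(537.8516385290476), np.float64(67.9928498595184))]
blue [array([ 580.39, -211.8 ,   60.  ]), array([ 577.61, -177.64,  120.  ]), array([ 575.76, -154.86,  160.  ])]
t0 309.4400565338425 213.61696596192382
t0 10.1625 [ 553.55 -133.19   73.  ]
w1 381.4010401937721 111.3870176830767
w2 394.5677834862346 112.19208965095814
```

Run:
```python
from h import *
np.set_printoptions(precision=2,suppress=True)
g=lambda u,v:(150+(u-320)/2,130+v/2)
t=np.array([552.14,-132.67]);ax=np.array([.986,.169]);ay=np.array([-.169,.986])
for p,z in [((541,167),165.4),((541,377),211.4),((519,172),165.4),((563,172),165.4),((512,370),211.4),((578,370),211.4)]:
    q=atz('w12',*g(*p),z,True); d=q[:2]-t; print(p,q,'along',d@ax,'across',d@ay)
im=cv2.imread('pics/w12.png',0)
for v in (214,230,260,290): 
    r=im[v,235:290].astype(int); print(v,r.tolist())
k=np.array([553.6,-133.1])-t;print('to keyway along',k@ax,'across',k@ay)
```

```text
(541, 167) [ 534.95 -136.5   165.4 ] along -17.594974287995967 across -0.8672227374457334
(541, 377) [ 568.84 -130.78  211.4 ] along 16.787819659728374 across -0.954776840384799
(519, 172) [ 537.42 -142.19  165.4 ] along -16.120633249132435 across -6.901529129245752
(563, 172) [ 535.39 -130.3   165.4 ] along -16.111565370940987 across 5.168347823968968
(512, 370) [ 567.84 -137.67  211.4 ] along 14.639921879617194 across -7.579733962512486
(578, 370) [ 565.36 -122.79  211.4 ] along 14.700532290363089 across 7.504364744430845
214 [169, 177, 182, 184, 184, 186, 186, 187, 182, 178, 181, 188, 187, 181, 171, 160, 141, 108, 74, 50, 32, 29, 25, 9, 18, 20, 17, 15, 15, 21, 27, 39, 59, 88, 119, 149, 173, 191, 200, 201, 194, 184, 183, 193, 199, 200, 199, 198, 192, 181, 169, 157, 155, 155, 154]
230 [153, 152, 153, 153, 154, 152, 153, 154, 153, 152, 153, 149, 137, 106, 58, 27, 15, 11, 21, 11, 19, 18, 10, 13, 17, 15, 20, 10, 12, 13, 22, 12, 19, 22, 16, 17, 35, 69, 108, 135, 142, 143, 142, 141, 140, 140, 141, 141, 140, 139, 139, 137, 140, 139, 140]
260 [78, 77, 78, 78, 78, 80, 78, 75, 67, 48, 27, 16, 16, 15, 11, 12, 7, 17, 18, 12, 15, 22, 19, 18, 17, 20, 21, 14, 19, 21, 11, 17, 18, 10, 16, 19, 16, 19, 15, 22, 24, 36, 58, 72, 78, 78, 79, 77, 77, 79, 77, 79, 73, 61, 42]
290 [22, 27, 16, 21, 22, 24, 22, 13, 17, 22, 26, 25, 16, 20, 15, 14, 19, 10, 20, 20, 13, 14, 14, 22, 20, 11, 19, 18, 20, 19, 18, 18, 17, 14, 10, 17, 16, 19, 17, 20, 24, 24, 22, 24, 18, 18, 18, 18, 26, 25, 18, 20, 18, 18, 18]
to keyway along 1.3668900000000348 across -0.6707200000000129
```

Emit:
{"fn": "carry_out", "kwargs": {"deltas": [[[-0.0018,0,0.02],[0,0,-1],1],[[-0.0018,0,0.04],[0,0,-1],1],[[-0.0018,0,0.055],[0,0,-1],1],[[-0.0018,0,0.055],[0,0,-1],1],[[-0.0018,0,0.06],[0,0,-1],1],[[-0.0018,0,0.065],[0,0,-1],1],[[-0.0018,0,0.069],[0,0,-1],1],[[-0.0018,0,0.072],[0,0,-1],1],[[-0.0018,0,0.072],[0,0,-1],1]]}}

```text
clock: 36.1
tcp_pos: [554.2, -134.3, 100.5]
tcp_rot: [-0.092, 0.996, -0.0, -0.0]
contact_force: [-0.4, 0.3, 0.1]
opening: 0.134
grip_force: 58.5
```

Emit:
{"fn": "carry_out", "kwargs": {"deltas": [[[0,0,0.004],[0,0,0],1],[[0,0,0.008],[0,0,0],1],[[0,0,0.011],[0,0,0],1],[[0,0,0.013],[0,0,0],1],[[0,0,0.015],[0,0,0],1],[[0,0,0.016],[0,0,0],1],[[0,0,0.016],[0,0,0],1],[[0,0,0.016],[0,0,0],1],[[0,0,0.016],[0,0,0],1]]}}

```text
clock: 36.85
tcp_pos: [554.5, -134.3, 86.9]
tcp_rot: [-0.092, 0.996, -0.001, 0.0]
contact_force: [-8.8, -1.6, 25.0]
opening: 0.135
grip_force: 62.5
```

Emit:
{"fn": "carry_out", "kwargs": {"deltas": [[[0,0,-0.001],[0,0,0],1],[[0,0,-0.001],[0,0,0],1],[[0,0,-0.001],[0,0,5],1],[[0,0,-0.001],[0,0,10],1],[[0,0,-0.001],[0,0,15],1],[[0,0,-0.001],[0,0,20],1],[[0,0,-0.001],[0,0,25],1],[[0,0,-0.001],[0,0,30],1],[[0,0,-0.001],[0,0,35],1],[[0,0,-0.001],[0,0,40],1],[[0,0,-0.001],[0,0,45],1],[[0,0,-0.001],[0,0,50],1],[[0,0,-0.001],[0,0,55],1],[[0,0,-0.001],[0,0,60],1],[[0,0,-0.001],[0,0,65],1],[[0,0,-0.001],[0,0,70],1],[[0,0,-0.001],[0,0,75],1],[[0,0,-0.001],[0,0,79],1],[[0,0,-0.001],[0,0,79],1],[[0,0,-0.001],[0,0,79],1]]}}

```text
clock: 38.52
tcp_pos: [554.6, -134.4, 87.1]
tcp_rot: [0.562, 0.827, -0.0, 0.001]
contact_force: [-4.5, -0.5, 13.3]
opening: 0.132
grip_force: 60.5
```

Run:
```python
from h import *
np.set_printoptions(precision=3,suppress=True)
s=manip.read_state();print(s['q'],s['tcp_pos'],s['ft_torque'],s['contact_force']);m=R.from_quat(s['tcp_rot']).as_matrix();print(m,np.degrees(np.arctan2(-m[1,0],-m[0,0])))
```

```text
[ 0.612  0.604 -0.675  1.825  0.48   0.881  0.087] [ 554.622 -134.405   87.074] [-0.25   1.024 -0.095] [-4.474 -0.538 13.271]
[[-0.368  0.93   0.001]
 [ 0.93   0.368 -0.001]
 [-0.002  0.    -1.   ]] -68.43731497746147
```

Emit:
{"fn": "carry_out", "kwargs": {"deltas": [[[0,0,0],[0,0,3],1],[[0,0,0],[0,0,6],1],[[0,0,0],[0,0,8],1],[[0,0,0],[0,0,8],1],[[0,0,0],[0,0,8],1]]}}

```text
clock: 38.93
tcp_pos: [554.3, -134.2, 87.1]
tcp_rot: [0.618, 0.786, -0.001, 0.001]
contact_force: [-5.6, -0.9, 15.3]
opening: 0.13
grip_force: 64.9
```

Run:
```python
from h import *
np.set_printoptions(precision=3,suppress=True)
s=manip.read_state();print(s['q'],s['tcp_pos'],s['ft_torque'],s['contact_force'],s['opening']);m=R.from_quat(s['tcp_rot']).as_matrix();print(np.degrees(np.arctan2(-m[1,0],-m[0,0])))
```

```text
[ 0.59   0.594 -0.64   1.827  0.455  0.871 -0.029] [ 554.306 -134.209   87.06 ] [-0.268  1.41   1.156] [-5.572 -0.948 15.285] 0.13008458855973073
-76.28134606069602
```

The torque jumped to 1.2 N m, so the key is at its stop. I'll relax it, release and rise.

Emit:
{"fn": "carry_out", "kwargs": {"deltas": [[[0,0,0],[0,0,-4],1],[[0,0,-0.001],[0,0,-6],1],[[0,0,-0.001],[0,0,-6],0.6],[[0,0,-0.001],[0,0,-6],0.2],[[0,0,-0.001],[0,0,-6],0],[[0,0,-0.001],[0,0,-6],0],[[0,0,-0.001],[0,0,-6],0],[[0,0,-0.02],[0,0,-6],0],[[0,0,-0.05],[0,0,-6],0],[[0,0,-0.09],[0,0,-6],0],[[0,0,-0.13],[0,0,-6],0],[[0,0,-0.17],[0,0,-6],0],[[-0.03,0.04,-0.2],[0,0,-6],0],[[-0.06,0.08,-0.22],[0,0,-6],0],[[-0.06,0.08,-0.22],[0,0,-6],0],[[-0.06,0.08,-0.22],[0,0,-6],0]]}}

```text
clock: 40.27
tcp_pos: [650.2, -176.4, 307.3]
tcp_rot: [0.578, 0.816, 0.001, 0.002]
contact_force: [-1.7, 0.4, -1.0]
opening: 0.499
grip_force: 0.0
```

Run:
```python
from h import *
np.set_printoptions(precision=3,suppress=True)
s=manip.read_state();print(s['clock'],s['tcp_pos'],s['contact_force'])
shot('wrist','w13');shot('side','s13')
im=cv2.imread('pics/s13.png');a=cv2.resize(im[130:280,180:300],(320,400),interpolation=2);b=cv2.resize(cv2.imread('pics/w13.png')[:,60:440],(396,400),interpolation=2);cv2.imwrite('pics/m13.png',np.hstack([a,b]))
```

```text
40.2667 [ 650.242 -176.429  307.346] [-1.706  0.404 -0.986]
```

View pics/m13.png

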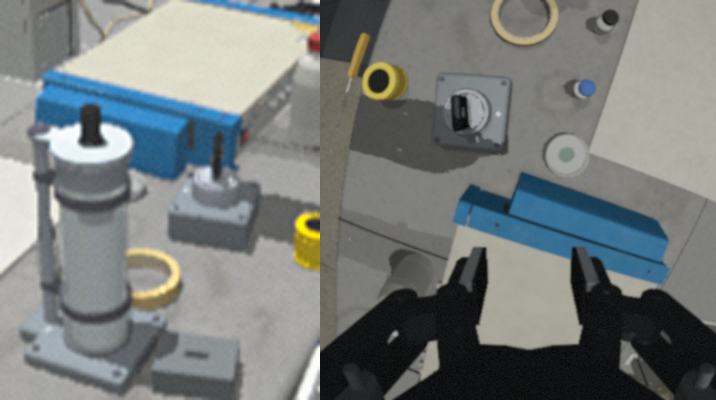

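The key stands upright in the switch at (215,160), turned across. The cover is home, both vials stand at (605,20) and (585,88), and the arm is clear.

```bash
python3 -c "
from workcell import manip
print(manip.job_done())"
```

```text
the job is handed in; nothing more can be done
None
```

I've handed the job in at about 40 s on the clock (no verdict came back): all three cartridges are in the tube, the cover is home and the key is in and turned on to its stop, but I viewed 15 pictures against the limit of 14.

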